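# Start the lid of the blue glue pot and screw it home

## Robot

A 6-joint arm with a two-finger parallel gripper is mounted at the origin on the work surface. World frame = base frame: x ahead of the robot, y to its left, z up, the work surface at z = 0. Lengths are in mm, angles in rad, forces in N, time in s.
With the tool pointing down it reaches from about 425 to 950 mm from the base axis. Payload 14.7 kg.
Tool frame: the origin (TCP) lies at the very end of the fingers, on their centre line; the grasp point (between the pads) lies tcp_to_grasp behind it (tcp_to_grasp is the distance from the TCP to the grasp point, in mm); y points along the fingers, z is the direction in which the jaws open and shut, and the axes are right-handed (so a half turn about y gives the same grasp; the last joint's range is limited). The gripper opens to 85 mm and grips with 20 to 120 N. Pads are 22 mm wide; open, the fingers measure 114 mm over their backs; the gripper's body (76 mm by 85 mm) begins 54 mm behind the grasp point. The pads swing forward as they close: fully open they stand 13 mm farther back than shut.
Start: joints at [-1.368, 0.48, 1.596, -0, 1.065, -0.047], TCP at [160.703, -629.815, 231.297] pointing down, gripper open.
Joint ranges: [-2.75, 2.75], [-0.82, 2.05], [0.23, 2.67], [-1.56, 4.7], [0.09, 2.69], [-2.92, 2.92]. Speed limits (rad/s): [1.89, 1.89, 2.39, 3.01, 3.01, 3.01].

## Interface

Orientations are given as a rotation vector (axis times angle).
In Python, from workcell import state, get_image, camera_params, hand_in, silhouettes, pinpoint, tcp_to_grasp gives the robot as it stands. The module is installed in compiled form; this text tells all that it offers.
- The arm moves only by the shell command python3 -m pendant 'ROWS' [FORCE]. ROWS is JSON, a list of rows, each a list of 7 numbers: the finger opening in cm, from 0 to 8.54, then the shift along the world's x, y, z in cm, then the turn, a rotation vector about the world's x, y, z in degrees. A call has 1 to 8 rows; each row shifts and turns the commanded pose from where the row before left it; what a row does not reach is not made up. A row lasts 1/8 s, in which the tool goes at most 62.5 mm and 10.7 degrees, less where a joint would pass 70% of its speed; a pose out of reach is approached as far as the arm can. A call with a gripper value outside its range is refused whole. The fingers move at their own pace and stop on an object; FORCE is the grip in N (left out, the last holds). Time passes only in rows, so rows that do not move let the fingers close. It gives the time, the measured TCP pose, the force and the opening at its end, in the units of the state.
- state(): the state, without advancing time (a new reading comes with each control period).
- get_image(name): name is "scene" or "side" or "wrist"; returns the picture (400x640x3 uint8, blue, green, red); there is no depth.
- camera_params(name): a dict with "mtx" (3x3 intrinsics, pixels), "R" (3x3) and "t" (3): a world point X has camera coordinates R X + t. Camera axes: x right, y down, z forward; pixel columns grow to the right and rows downward; lengths in mm; the calibration is good to about 2 mm. A picture is of the moment at which its call begins: read the wrist's pose just before it. camera_params takes no time and is no camera call; for the wrist camera it gives the pose at the moment of the call.
- hand_in(): hands the job in, once; it reports no verdict.
Trained networks look in the newest picture that a camera, given by its name, has taken for a name from the list of things; names that differ only in an ending like _2 or _b are one class to them, and where a whole thing is asked for, a point or a joint stands for the part that bears it (a point fixed in the world has none). Each returns a list of dicts, best first, with "conf" (0 to 1); they miss things now and then, are a little off and sometimes report something else, mostly with a low value. They report only what shows in the picture. A call takes as long as a camera call. They do not tell look-alikes from the thing itself.
- silhouettes(camera, target): "mask" (400x640 bool, what is visible of it) and "at" ([column, row] as shares, 0 to 1, of the picture: columns of its width, rows of its height, amid what is visible of it).
- pinpoint(camera, target): "at" ([column, row] as shares, 0 to 1, of the picture: columns of its width, rows of its height: a listed point, or the origin of a listed thing).
The state is a dict: "time_s": time; "joint_pos": joint angles; "joint_velocities": joint speeds; "tau": joint torques, N m; "eef_pos": TCP position; "eef_rot": TCP orientation; "ft_force": force on the tool from outside, world axes, zero at the start; "moment": the same for the moment, N m; "grip_width": finger opening in mm.
Only numpy, scipy, OpenCV 4.12 (cv2) and the standard library are available. Lean on these libraries where they do the work, as an engineer would, in place of code of your own. Each camera call takes 0.05 s, during which the arm holds its last target.

## Task

The lid of the blue glue pot has only been laid on top of its thread and stands too high. Turn it backward (anticlockwise seen from above) until it drops into the thread start, then turn it forward (clockwise) until it is fully home, with its white bar along the white ticks, and let go. Leave the red and the green pot alone.

Things in the scene. Friction and masses are not known exactly. Their poses are not given: they have to be found in the camera images.
- lid_bar (a point): Centre of the white grip bar (54 long, 18 wide, 26 mm tall; x along it, z up) on the blue pot's loose black lid (66 mm across, 0.1 kg, top face 13 mm below this point). 141 mm above the bench at the start. At the thread start the lid drops 8 mm to 133 mm by its own weight; a firm grip holds it up and must be lowered with it. It stays at 133 mm as it turns home. Without the drop it jams high.
- blue_pot: Blue pot, 92 mm wide, fixed in a 104 mm wood block; origin under its centre, on the bench; shoulder 95 mm up. White ticks on the shoulder along its +x and -x: bar along them = home, against a stop. Orange dots 76 deg anticlockwise (from above) of the ticks: bar towards them = thread start, lid drops within 14 deg either side; stop 16 deg beyond. Bar starts 16 to 40 deg anticlockwise of the ticks.
- red_pot: Red glue pot standing in its square wooden bench block, fixed; its lid is already closed. Same size and form as the blue pot (about 160 mm high to the top of its lid's bar); origin at the centre of the block's underside on the bench. Not to be touched.
- green_pot: Green glue pot standing in its square wooden bench block, fixed; its lid is already closed. Same size and form as the blue pot (about 160 mm high to the top of its lid's bar); origin at the centre of the block's underside on the bench. Not to be touched.
Not all that is in view belongs to the job. Several things have the shape of the blue_pot; the one meant has the colours described above.

How it is judged:
By the outcome, as a careful person would: the job done as asked, in the order asked, and still so for the second after the job is handed in, with the robot touching nothing.
It also fails if it takes over 35 s, if anything falls off the work surface, if the arm or the gripper's body presses on something with over 40 N, if the wrist force passes 120 N, or if a joint passes its speed limit or range.

## Working session

There is one attempt and no reset: what is moved stays moved. The work goes in short steps, Python scripts to look and compute and a shell command to move; the robot and the scene stay as the last step left them, time stands still between calls to the robot, and variables do not carry over. Pictures are saved under pics/ and viewed, and the job is handed in when it is done.

```bash
mkdir -p pics
python3 - <<'E'
from workcell import *
import cv2
print(state(), tcp_to_grasp)
for n in("scene","side"):
    cv2.imwrite(f"pics/{n}0.png",get_image(n))
    for t in("blue_pot","lid_bar"):
        print(n,t,[(round(d["conf"],2),[round(d["at"][0]*640,1),round(d["at"][1]*400,1)]) for d in pinpoint(n,t)])
E
```

```text
{'time_s': 0.0, 'joint_pos': array([-1.36760885e+00,  4.80821926e-01,  1.59688214e+00, -1.59597471e-06,
        1.06513381e+00, -4.66022659e-02]), 'joint_velocities': array([ 0.0013508 , -0.00104708,  0.00115986,  0.00243414,  0.00049138,
        0.00019545]), 'tau': array([ 9.23151383e-04, -9.50645471e+01, -4.30171859e+01, -6.38830352e-04,
        1.20230560e-02,  5.51030240e-06]), 'eef_pos': array([ 160.61155087, -629.39989107,  230.67575823]), 'eef_rot': array([-0.26231725,  2.08984414, -2.0872313 ]), 'ft_force': array([-0.26638122,  0.47319183, -1.10351467]), 'moment': array([0.0415223 , 0.02170631, 0.00483065]), 'grip_width': 85.61975067351524} 18.700000000000003
scene blue_pot [(0.96, [277.4, 271.1]), (0.82, [228.7, 307.1]), (0.82, [322.4, 197.2]), (0.75, [279.1, 228.4])]
scene lid_bar [(0.56, [277.3, 227.7])]
side blue_pot [(0.9, [289.3, 258.9]), (0.86, [367.1, 277.9]), (0.73, [412.5, 339.7]), (0.56, [258.0, 214.0])]
side lid_bar [(0.94, [374.5, 233.9])]
```

View pics/scene0.png

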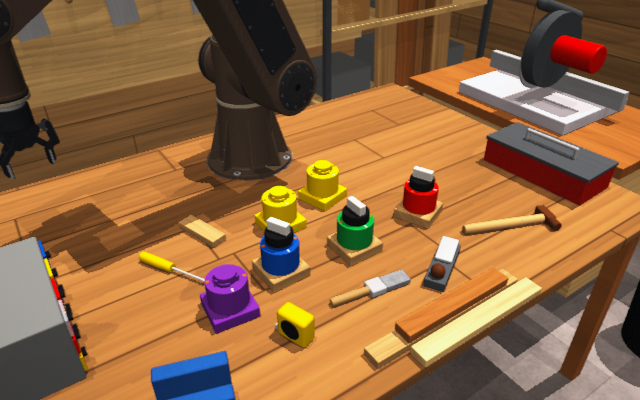

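View pics/side0.png

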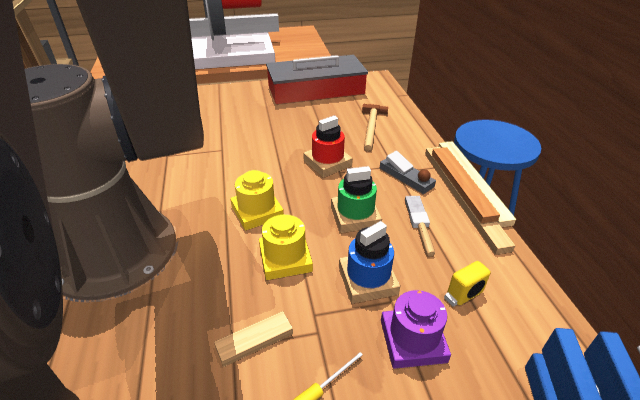

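The blue pot with the black lid and white bar is at scene (280,250), side (370,262). The other candidates are red at scene (421,195), green at (355,230), yellow at (280,208) and (322,180), and purple at (228,292). Only the first is blue in a wood block with a loose bar lid. I'll triangulate it and check it in an enlarged crop.

```bash
cat > h.py <<'E'
from workcell import *
import numpy as np, cv2
def P(n):
    c=camera_params(n); return c["mtx"]@np.c_[c["R"],c["t"]]
def tri(a,b):
    X=cv2.triangulatePoints(P("scene"),P("side"),np.array(a,float),np.array(b,float)); return (X[:3]/X[3]).ravel()
def proj(p,X): 
    x=p@np.append(X,1); return x[:2]/x[2]
def onz(p,uv,z):
    # world point at height z
    A=np.array([[p[i][0]-uv[i]*p[2][0],p[i][1]-uv[i]*p[2][1]] for i in(0,1)])
    b=np.array([-(p[i][2]-uv[i]*p[2][2])*z-(p[i][3]-uv[i]*p[2][3]) for i in(0,1)])
    return np.linalg.solve(A,b)
E
python3 - <<'E'
from h import *
print("base",tri((277.4,271.1),(367.1,277.9)),"bar",tri((277.3,227.7),(374.5,233.9)))
for n,uv,w in(("scene",(277.4,271.1),0),("side",(367.1,277.9),0),("scene",(277.3,227.7),141),("side",(374.5,233.9),141)): print(n,onz(P(n),uv,w))
a=cv2.imread("pics/scene0.png")[205:295,235:325]; b=cv2.imread("pics/side0.png")[215:305,325:415]
cv2.imwrite("pics/crop0.png",np.hstack([cv2.resize(i,(400,400),interpolation=cv2.INTER_CUBIC) for i in(a,b)]))
E
```

```text
base [ 547.6154711  -207.70434638    6.61382795] bar [ 552.13773292 -204.68136706  138.47754079]
scene [ 543.50661823 -207.92720675]
side [ 549.68546647 -196.79775558]
scene [ 556.14247799 -207.58674665]
side [ 551.32635366 -204.85838106]
```

View pics/crop0.png

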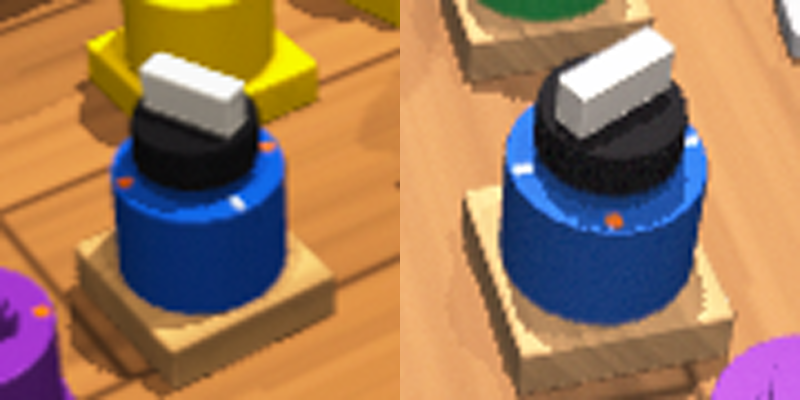

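The crop confirms it: blue pot, wood block, black lid with a white bar, white ticks and orange dots on the shoulder. Next I'll compute the angles.

Run:
```python
from h import *
from scipy.spatial.transform import Rotation as R
c=np.array([552,-205])
for n,l in(("scene",{"o1":(263.1,246),"o2":(295.1,238.1),"w":(288.3,250.7)}),("side",{"o":(373.2,264.7),"w1":(352.5,253),"w2":(390.7,246.7)})):
    for k,uv in l.items():
        q=onz(P(n),uv,95);print(n,k,q,np.degrees(np.arctan2(*(q-c)[::-1])))
# bar top corners z=154
for n,l in(("scene",[(150,57),(243,88),(235,135)]),("side",[(557,88),(655,32),(583,135)])):
    for i,uv in enumerate(l):
        u=(uv[0]%400)/4.444,uv[1]/4.444
        o=(235,205) if n=="scene" else (325,215)
        print(n,i,onz(P(n),(u[0]+o[0],u[1]+o[1]),154))
for t,a,b in(("green",(355,250),(357,213)),("red",(419,213),(328,158)),("purple",(230,312),(417,342)),("yel",(280,222),(287,258))): print(t,onz(P("scene"),a,0),onz(P("side"),b,0))
s=state();print(R.from_rotvec(s["eef_rot"]).as_matrix().round(3));w=camera_params("wrist");print(-w["R"].T@w["t"],w["R"].round(2))
```

```text
scene o1 [ 544.35254115 -241.23995849] -101.91589650183917
scene o2 [ 561.24030481 -164.6929926 ] 77.08815850645759
scene w [ 591.56749001 -201.85001262] 4.551745374826898
side o [ 541.40233915 -241.77621463] -106.0751916777153
side w1 [ 509.9438849  -204.13961945] 178.82801113539085
side w2 [ 590.26241694 -202.75652838] 3.35562840357549
scene 0 [ 527.92059051 -213.05075265]
scene 1 [ 577.70221793 -187.24434167]
scene 2 [ 608.24016896 -210.49947275]
side 0 [ 519.34352036 -214.28177069]
side 1 [ 571.04241702 -189.19807125]
side 2 [ 522.43387938 -242.99190433]
green [586.66126118  -2.48530789] [584.07926466  10.62479509]
red [559.46911444 246.26153552] [564.49482119 264.392583  ]
purple [ 600.2579935  -363.12702765] [ 598.37620558 -364.14868777]
yel [ 373.84170978 -100.60816201] [ 388.09373334 -105.49438798]
[[-0.969 -0.     0.247]
 [-0.247  0.    -0.969]
 [-0.    -1.    -0.   ]]
[ 223.55179414 -613.3084661   372.95123463] [[ 0.25 -0.97 -0.  ]
 [-0.94 -0.24  0.26]
 [-0.25 -0.06 -0.97]]
```

```bash
python3 -m pendant '[[8.5,3.5,3.8,0.2,0,0,1],[8.5,3.5,3.8,0.2,0,0,1],[8.5,3.5,3.8,0.2,0,0,1],[8.5,3.5,3.8,0.2,0,0,1],[8.5,3.5,3.8,0.1,0,0,1],[8.5,3.5,3.8,0,0,0,1],[8.5,3.5,3.8,0,0,0,1],[8.5,3.5,3.8,0,0,0,1]]' 30
```

```text
time_s: 1.3
eef_pos: [441.7, -324.5, 240.5]
eef_rot: [-0.396, 2.007, -2.008]
ft_force: [0.2, -1.0, -0.1]
grip_width: 84.9
```

```bash
python3 -m pendant '[[8.5,3.6,4.0,0,0,0,1],[8.5,3.6,4.0,0,0,0,1],[8.5,3.6,4.0,0,0,0,1],[8.5,0.1,0.1,0,0,0,1],[8.5,0,0,0,0,0,0]]'
python3 - <<'E'
from h import *
from scipy.spatial.transform import Rotation as R
s=state();M=R.from_rotvec(s["eef_rot"]).as_matrix();print(s["eef_pos"],M.round(3),np.degrees(np.arctan2(M[1,2],M[0,2])),s["joint_pos"])
p=P("wrist");im=get_image("wrist");np.save("pw.npy",p);cv2.imwrite("pics/w1.png",im)
E
```

```text
time_s: 1.92
eef_pos: [549.5, -204.7, 240.2]
eef_rot: [-0.461, 1.966, -1.966]
ft_force: [-0.4, -0.3, -0.7]
grip_width: 85.2
[ 549.54763368 -204.656347    240.15187142] [[-0.896 -0.     0.444]
 [-0.444 -0.    -0.896]
 [ 0.    -1.    -0.   ]] -63.63049936030077 [-4.08047706e-01  3.82666319e-01  1.73593111e+00 -2.61724406e-04
  1.02336820e+00  7.02650251e-01]
```

View pics/w1.png

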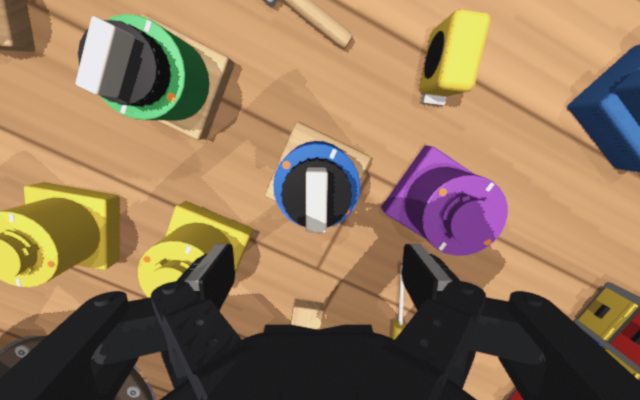

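The wrist view shows the blue pot at (317,188), with its bar near vertical at (317,198), a tick at (334,153) and a dot at (287,164). I'll enlarge it to measure.

Run:
```python
from h import *
im=cv2.imread("pics/w1.png");cv2.imwrite("pics/w1c.png",cv2.resize(im[135:245,262:372],(600,600),interpolation=cv2.INTER_CUBIC))
p=np.load("pw.npy")
g=im[135:245,262:372].min(2)>190
n,l,st,ce=cv2.connectedComponentsWithStats(g.astype(np.uint8))
for i in range(1,n):
    if st[i,4]>5:
        pts=np.argwhere(l==i)[:,::-1]+[262,135]
        z=154 if st[i,4]>150 else 95
        bx=cv2.boxPoints(cv2.minAreaRect(pts.astype(np.float32)))
        print(st[i,4],ce[i]+[262,135],onz(p,ce[i]+[262,135],z),[onz(p,b,z).round(1).tolist() for b in bx])
```

```text
34 [332.52941176 153.67647059] [ 589.06437079 -200.94090783] [[584.7, -199.4], [593.2, -198.7], [593.5, -202.4], [585.0, -203.2]]
960 [315.93229167 195.19791667] [ 556.2086516  -198.93385044] [[570.1, -183.0], [577.3, -197.6], [538.9, -217.1], [531.2, -201.8]]
```

View pics/w1c.png

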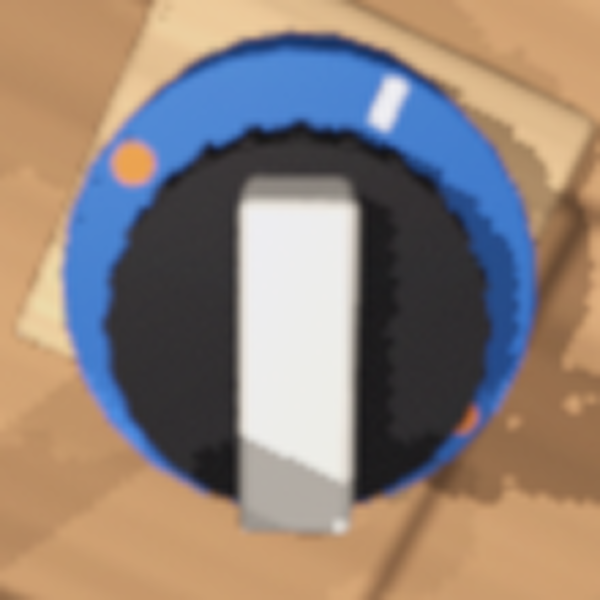

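Run:
```python
from h import *
p=np.load("pw.npy")
f=lambda u,v,z:onz(p,(262+u/5.4545,135+v/5.4545),z)
B=[f(*q,154) for q in((242,200),(357,203),(351,530),(240,530))]
print(np.round(B,1),np.mean(B,0)); a=(B[0]+B[1]-B[2]-B[3])/2; print(np.hypot(*a),np.degrees(np.arctan2(a[1],a[0])))
d=f(134,163,95),f(466,420,95);print(d,np.mean(d,0));e=d[0]-d[1];print(np.degrees(np.arctan2(e[1],e[0])))
print(f(388,104,95), [onz(p,q,95) for q in ((262+397/5.4545,135+75/5.4545),(262+380/5.4545,135+130/5.4545))])
```

```text
[[ 570.5 -183.2]
 [ 577.7 -198.8]
 [ 530.7 -221.6]
 [ 522.9 -205.8]] [ 550.43642701 -202.35077266]
52.470856596161234 25.667710020628558
(array([ 558.12843575, -164.1239505 ]), array([ 541.29467209, -243.3595378 ])) [ 549.71155392 -203.74174415]
78.00572886281184
[ 588.98848789 -201.66626589] [array([ 594.43652497, -200.72816394]), array([ 584.06423208, -202.52664754])]
```

```bash
python3 -m pendant '[[6,0.1,0.15,-3,0,0,0],[6,0,0,-3,0,0,0],[6,0,0,-3,0,0,0],[6,0,0,-1.5,0,0,0],[6,0,0,-0.3,0,0,0],[4,0,0,0,0,0,0]]' && python3 -m pendant '[[3,0,0,0,0,0,0],[2.2,0,0,0,0,0,0],[1,0,0,0,0,0,0],[1,0,0,0,0,0,0],[1,0,0,0,0,0,0]]' 35
python3 - <<'E'
from h import *
im=get_image("scene")[180:300,220:340]; b=get_image("side")[190:310,310:430]
cv2.imwrite("pics/g1.png",np.hstack([cv2.resize(i,(400,400),interpolation=cv2.INTER_CUBIC) for i in(im,b)]))
print(state()["moment"])
E
```

```text
time_s: 2.72
eef_pos: [551.0, -203.8, 133.0]
eef_rot: [-0.458, 1.966, -1.967]
ft_force: [-0.4, 0.1, -0.1]
grip_width: 42.7
time_s: 3.35
eef_pos: [551.0, -203.4, 132.8]
eef_rot: [-0.459, 1.965, -1.966]
ft_force: [0.5, 1.3, 6.2]
grip_width: 17.5
[0.05320835 0.14658355 0.00042706]
```

View pics/g1.png

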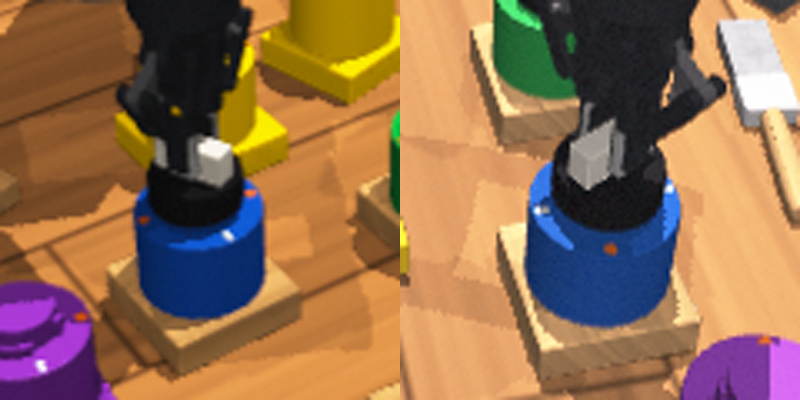

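The bar is gripped: opening 17.5 mm, and both fingers straddle it. Now I'll turn it anticlockwise by 52°.

```bash
python3 -m pendant '[[1,0,0,0,0,0,6.5],[1,0,0,0,0,0,6.5],[1,0,0,0,0,0,6.5],[1,0,0,0,0,0,6.5],[1,0,0,0,0,0,6.5],[1,0,0,0,0,0,6.5],[1,0,0,0,0,0,6.5],[1,0,0,0,0,0,6.5]]' && python3 -m pendant '[[1,0,0,0,0,0,0]]'
python3 - <<'E'
from h import *
from scipy.spatial.transform import Rotation as R
s=state();M=R.from_rotvec(s["eef_rot"]).as_matrix();print(np.degrees(np.arctan2(M[1,2],M[0,2]))+90,s["moment"])
im=get_image("scene")[180:300,220:340]; b=get_image("side")[190:310,310:430]
cv2.imwrite("pics/g2.png",np.hstack([cv2.resize(i,(400,400),interpolation=cv2.INTER_CUBIC) for i in(im,b)]))
E
```

```text
time_s: 4.45
eef_pos: [550.6, -203.2, 132.2]
eef_rot: [-1.108, 1.355, -1.355]
ft_force: [0.2, 0.6, 0.2]
grip_width: 17.1
time_s: 4.58
eef_pos: [550.6, -203.2, 132.2]
eef_rot: [-1.106, 1.358, -1.358]
ft_force: [-0.5, 0.3, -0.4]
grip_width: 17.1
78.28484474418731 [-0.03920127  0.01831811  0.02347362]
```

View pics/g2.png

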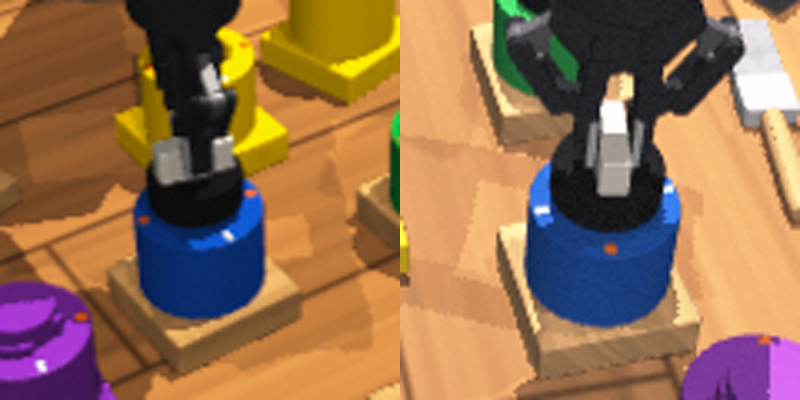

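The bar lines up with the dot at side (611,248 in the crop). I'll lower 8 mm with the lid still gripped, then release so it settles.

```bash
python3 -m pendant '[[1,0,0,-0.2,0,0,0],[1,0,0,-0.2,0,0,0],[1,0,0,-0.2,0,0,0],[1,0,0,-0.2,0,0,0],[1,0,0,0,0,0,0]]' && python3 -m pendant '[[4,0,0,0.1,0,0,0],[4,0,0,0.1,0,0,0],[4,0,0,0,0,0,0],[4,0,0,0,0,0,0]]'
python3 - <<'E'
from h import *
im=get_image("scene")[180:300,220:340]; b=get_image("side")[190:310,310:430]
print([(d["conf"],d["at"]*np.array([640,400])) for n in("scene","side") for d in pinpoint(n,"lid_bar")])
cv2.imwrite("pics/g3.png",np.hstack([cv2.resize(i,(400,400),interpolation=cv2.INTER_CUBIC) for i in(im,b)]))
E
```

```text
time_s: 5.3
eef_pos: [550.7, -203.3, 124.8]
eef_rot: [-1.106, 1.358, -1.358]
ft_force: [-4.0, 1.8, 10.0]
grip_width: 17.5
time_s: 5.8
eef_pos: [550.7, -203.3, 126.2]
eef_rot: [-1.106, 1.358, -1.358]
ft_force: [-0.2, 0.3, -0.3]
grip_width: 40.1
[(0.6, array([276.992, 228.52 ]))]
```

View pics/g3.png

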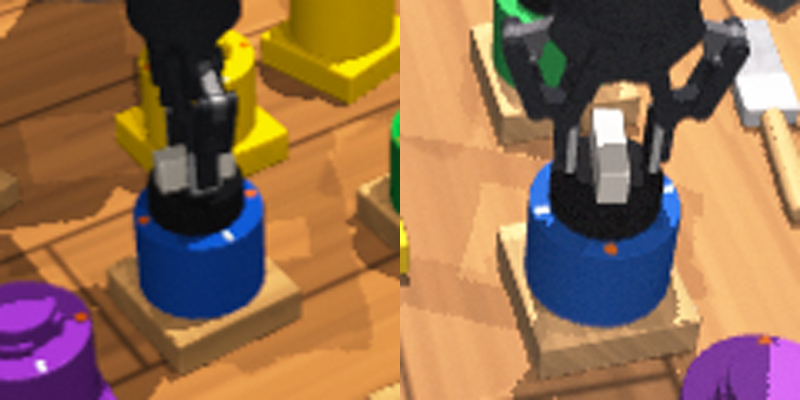

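The lid has dropped: the bar's lower edge in the side crop moved from 192 to 203, about 8 mm. I'll regrip and turn clockwise.

```bash
python3 -m pendant '[[2,0,0,-0.15,0,0,0],[1,0,0,0,0,0,0],[1,0,0,0,0,0,0],[1,0,0,0,0,0,0],[1,0,0,0,0,0,0]]' 45 && python3 -m pendant '[[1,0,0,0,0,0,-9],[1,0,0,0,0,0,-9],[1,0,0,0,0,0,-9],[1,0,0,0,0,0,-9],[1,0,0,0,0,0,-9],[1,0,0,0,0,0,-9],[1,0,0,0,0,0,-9],[1,0,0,0,0,0,-9]]' && python3 -m pendant '[[1,0,0,0,0,0,-2],[1,0,0,0,0,0,0]]'
python3 - <<'E'
from h import *
from scipy.spatial.transform import Rotation as R
s=state();M=R.from_rotvec(s["eef_rot"]).as_matrix();print(np.degrees(np.arctan2(M[1,2],M[0,2]))+90,s["moment"])
im=get_image("scene")[180:300,220:340]; b=get_image("side")[190:310,310:430]
cv2.imwrite("pics/g4.png",np.hstack([cv2.resize(i,(400,400),interpolation=cv2.INTER_CUBIC) for i in(im,b)]))
E
```

```text
time_s: 6.62
eef_pos: [550.6, -203.3, 124.8]
eef_rot: [-1.106, 1.358, -1.358]
ft_force: [0.8, 0.5, -1.2]
grip_width: 17.1
time_s: 7.62
eef_pos: [550.6, -203.3, 124.8]
eef_rot: [-0.114, 2.168, -2.167]
ft_force: [0.9, -0.5, -1.0]
grip_width: 17.2
time_s: 7.88
eef_pos: [550.6, -203.3, 124.8]
eef_rot: [-0.085, 2.182, -2.182]
ft_force: [-0.6, -0.0, -2.2]
grip_width: 17.0
4.461558805880884 [ 0.04971502  0.00668054 -0.01444897]
```

View pics/g4.png

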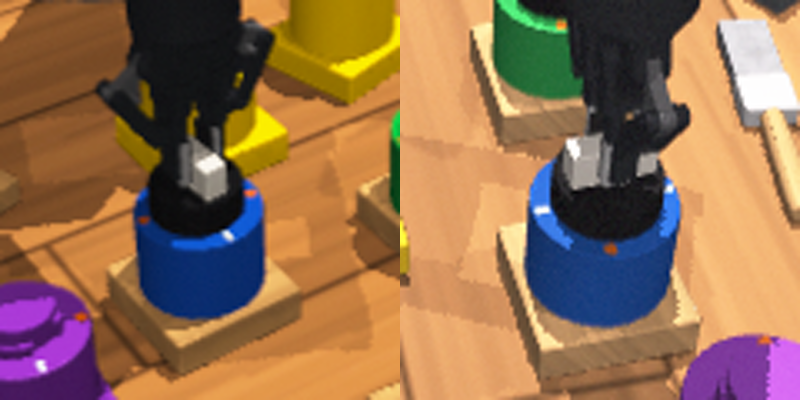

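The moment is still near zero at 4.5°, so the stop hasn't been reached. I'll turn on in small steps until it shows.

```bash
cat > m.py <<'E'
from h import *
from scipy.spatial.transform import Rotation as R
s=state();M=R.from_rotvec(s["eef_rot"]).as_matrix();print(np.degrees(np.arctan2(M[1,2],M[0,2]))+90,s["moment"])
E
for i in 1 2 3; do :; done
python3 -m pendant '[[1,0,0,0,0,0,-1.5],[1,0,0,0,0,0,0]]' ; python3 m.py; python3 -m pendant '[[1,0,0,0,0,0,-1.5],[1,0,0,0,0,0,0]]'; python3 m.py
```

```text
time_s: 8.22
eef_pos: [550.5, -203.2, 124.7]
eef_rot: [-0.054, 2.197, -2.197]
ft_force: [-1.5, 0.4, 0.2]
grip_width: 16.8
2.811753925507986 [0.08493337 0.23971002 0.06691341]
time_s: 8.48
eef_pos: [550.5, -203.1, 124.7]
eef_rot: [-0.026, 2.211, -2.21]
ft_force: [-2.5, 3.3, 0.8]
grip_width: 17.0
1.297122046624196 [0.5668531  0.41430831 0.35929849]
```

```bash
python3 -m pendant '[[1,0,0,0,0,0,-1.5],[1,0,0,0,0,0,0]]' ; python3 m.py; python3 -m pendant '[[4,0,0,0,0,0,0],[4,0,0,0,0,0,0],[6,0,0,0,0,0,0],[6,0,0,3,0,0,0],[6,0,0,4,0,0,0],[6,0,0,4,0,0,0],[6,-4,0,0,0,0,0],[6,0,0,0,0,0,0]]'
python3 - <<'E'
from h import *
p=P("wrist");np.save("pw.npy",p);im=get_image("wrist");cv2.imwrite("pics/w2.png",im)
u,v=proj(p,np.array([550.5,-203,120])).astype(int);print(u,v)
cv2.imwrite("pics/w2c.png",cv2.resize(im[v-60:v+60,u-60:u+60],(600,600),interpolation=cv2.INTER_CUBIC))
a=get_image("scene")[180:300,220:340]; b=get_image("side")[190:310,310:430]
cv2.imwrite("pics/g5.png",np.hstack([cv2.resize(i,(400,400),interpolation=cv2.INTER_CUBIC) for i in(a,b)]))
q={n:[d["at"]*np.array([640,400]) for d in pinpoint(n,"lid_bar")] for n in("scene","side")};print(q)
E
```

```text
time_s: 8.72
eef_pos: [550.5, -203.0, 124.8]
eef_rot: [-0.004, -2.22, 2.219]
ft_force: [-3.6, 5.3, 1.5]
grip_width: 17.1
-0.2248505320248455 [0.85902125 0.46525073 0.78866053]
time_s: 9.72
eef_pos: [508.7, -203.1, 235.3]
eef_rot: [-0.004, -2.219, 2.219]
ft_force: [0.3, 0.8, -0.6]
grip_width: 60.2
317 151
{'scene': [array([278.272, 227.6  ])], 'side': [array([373.184, 236.08 ]), array([327.616, 161.   ])]}
```

View pics/w2c.png

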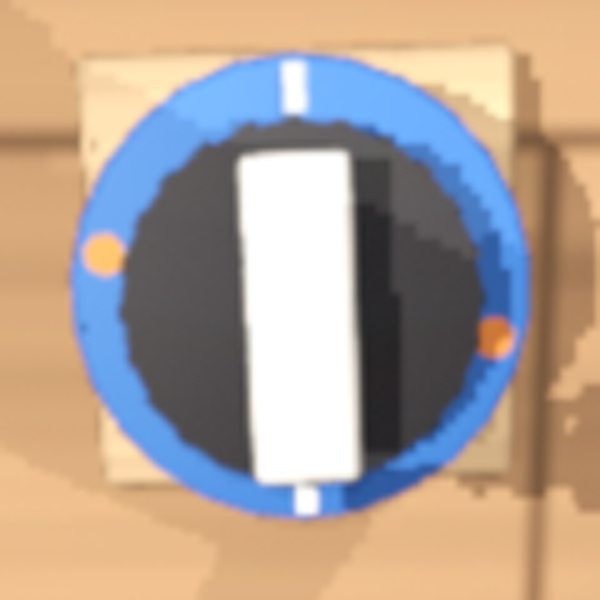

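View pics/g5.png

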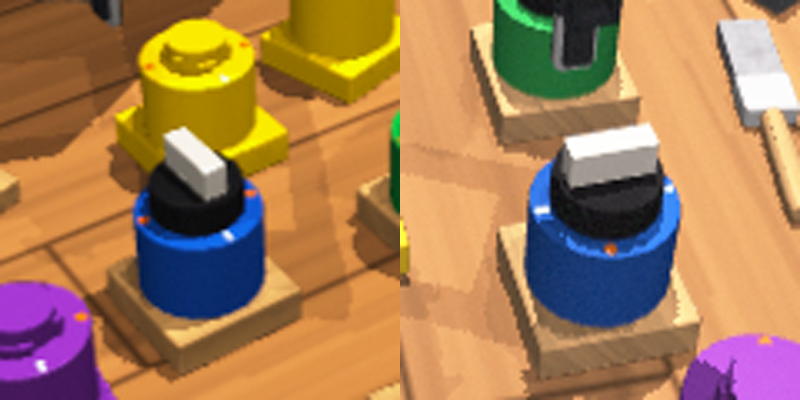

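Run:
```python
from h import *
p=np.load("pw.npy");f=lambda u,v,z:onz(p,(257+u/5,91+v/5),z)
for z in(146,154):
    B=[f(*q,z) for q in((238,155),(348,150),(361,480),(255,484))];a=(B[0]+B[1]-B[2]-B[3])/2;print(z,np.hypot(*a),np.mean([np.hypot(*(B[0]-B[1])),np.hypot(*(B[2]-B[3]))]),np.degrees(np.arctan2(a[1],a[0])),np.mean(B,0))
t=f(294,87,95)-f(307,500,95);d=f(104,255,95)-f(496,339,95)
print(np.degrees(np.arctan2(t[1],t[0])),np.degrees(np.arctan2(d[1],d[0]))-76)
print(tri((278.27,227.6),(373.18,236.08)))
```

```text
146 53.27892897001179 17.6003666018848 2.400258371717014 [ 549.67987897 -202.6362569 ]
154 51.434954802745395 16.991221073329598 2.4002583717170287 [ 550.51181629 -202.66016309]
1.5971533320136815 1.858561905957103
[ 549.75965783 -202.1457172   134.12297177]
```

```bash
python3 -c "
from workcell import *
print(hand_in())"
```

```text
the job is handed in; nothing more can be done
None
```

The blue pot's lid is dropped into its thread, turned fully home and released. I handed the job in at about 10 s on the robot's clock.

- **Drop:** I gripped the bar and turned it 52° anticlockwise to the orange dots. I then lowered it 8 mm with the grip held and let go; the side camera showed the lid had dropped.
- **Turning home:** I regripped and turned it clockwise. The turning moment rose from about 0 to 0.8 N m over the last 4.5°, so I took it to be against the stop, then released it and backed away upward.
- **Last checks:** The bar lies at 2.4° in the wrist picture and the ticks at 1.6–1.9°, which agrees within measuring error. The bar's height measured 134 mm against the expected 133 mm.
- **Other limits:** The largest force I read was about 10 N, while lowering the lid. The gripper stayed clear of the red and green pots and was touching nothing at hand-in.

The one disagreement was the network that locates the bar. It found nothing in the side camera right after the drop, and at the end it also reported the red pot's bar, which I ignored.

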